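Clear the routing fixture and hold its spring jaw open

TASK

With the jaw still shut, clear the two blue offcuts lying in front of the routing fixture's spring jaw: the round plug goes into the round tub, the straight bar into the rectangular tray. Then pull the jaw (it has a bar handle on top) back against its spring until its pointer lines up with the white line on the dark index block, and keep it there: the program finishes while still holding the jaw at the line, with nothing let go. Leave the workpiece lying where it is against the fence, and do not disturb the ear defenders or the brush.

Things in the scene. Friction and masses are not known exactly. Their poses are not given: they have to be found in the camera images.
- fixture: Fixture screwed to the table: wooden base 300 (x) x 250 (y) x 18 mm, origin at the centre of its underside. Its x axis points from the aluminium spring block (x -147 to -125, top 42 mm above the table) to the aluminium fence (x 125 to 145, top 48 mm). Low rails with guide rods at y = +-82, up to 41 mm above the table. The jaw slides between block and fence and opens along the fixture's -x.
- jaw_slide (a joint): How far the jaw is pulled open along the fixture's -x, in m: 0 shut, 0.08 end stop. A spring shuts it: 3.6 N when shut, 1.2 N more per cm (8 to 12 N at the line); let go, it springs shut.
- jaw: Sliding jaw: aluminium bar 30 (x) x 176 (y) mm, 22 to 46 mm above the table, with a black bar handle on top: bar 14 (x) x 84 (y) x 16 mm high, centre 72 mm above the table (bar), on two steel posts at y = +-35 mm (60 mm clear between); 18 mm of air between bar and jaw. Origin at the centre of the jaw's underside; shut, at x = +49 mm from the fixture's origin; axes as the fixture's.
- bar (a point): Centre of the black handle bar, 72 mm above the table; axes as the fixture's (the bar runs along y).
- pointer (a point): Tip of the steel pointer that sticks out of the jaw's +y end, 44 mm above the table; moves with the jaw; axes as the fixture's.
- mark: Dark index block, 30 (x) x 16 (y) x 28 mm high, fixed on the +y edge of the fixture's base, a white line 4 mm wide across its top's middle. Origin at the centre of its underside, directly below the line, 18 mm above the table; axes as the fixture's. It stands 40 to 65 mm from the shut jaw's pointer along -x; the jaw is at the line when pointer and origin have the same x in the fixture's axes.
- plug: Blue round plug, a disc of 40 mm diameter, 18 mm high, 25 g, lying flat on the fixture's base in front of the jaw (on the spring block's side). Origin at the centre of its underside.
- bar_piece: Blue straight bar, 70 (x) x 24 (y) x 18 mm high, 30 g, lying flat on the fixture's base beside the plug. Origin at the centre of its underside.
- tub: Grey round open tub fixed to the table, 60 mm high, 160 mm diameter at the rim, 140 at the foot, wall 4, floor 5 mm. Origin at the centre of its underside.
- tray: Grey rectangular open tray fixed to the table, 170 (x) x 140 (y) x 60 mm high, walls 5 mm. Origin at the centre of its underside.
- workpiece: Blue workpiece plate, 60 (x) x 100 (y) x 12 mm, lying on the fixture's base between jaw and fence; to be left alone. Origin at the centre of its underside.
- ear_defenders: Black ear defenders lying on the table, about 135 (x) x 155 (y) x 72 mm, origin under the middle between the cups; to be left alone.
- brush: Flat bench brush with a wooden handle lying on the table, 200 mm long along its x axis, 42 wide, 20 high, origin under its middle; to be left alone.

How it is judged:
On the way:
1. plug lies in the tub and bar in the tray, both let go, the jaw still shut (horizontal distance between plug and tub below 0.07 m and z of plug in the frame of tub below 0.05 m and x of bar_piece in the frame of tray between -0.08 and 0.08 m and y of bar_piece in the frame of tray between -0.065 and 0.065 m and z of bar_piece in the frame of tray below 0.05 m and contact force between the fingers and plug below 0.2 N and contact force between the fingers and bar_piece below 0.2 N and linear speed of each of plug, bar_piece below 0.05 m/s and value of joint jaw_slide below 0.012 m), for 0.2 s.
At the end, for the whole second after the job is handed in: The plug lies in the tub and the bar in the tray; the jaw stands still with its pointer within 6 mm of the white line, held against its spring by the fingers on the jaw or its handle (more than 3 N of contact), with the workpiece within 15 mm of its first place, so that nothing else wedges it (horizontal distance between plug and tub below 0.07 m and z of plug in the frame of tub below 0.05 m and x of bar_piece in the frame of tray between -0.08 and 0.08 m and y of bar_piece in the frame of tray between -0.065 and 0.065 m and z of bar_piece in the frame of tray below 0.05 m and x of pointer in the frame of mark between -0.006 and 0.006 m and velocity of joint jaw_slide between -0.01 and 0.01 m/s and contact force between the fingers and jaw above 3 N and distance of workpiece from where it was at the start of the episode below 0.015 m); the arm keeps its last pose, push and grip.
It fails at once if the jaw is pulled more than 20 mm open while an offcut is not yet in its container (value of joint jaw_slide above 0.02 m and not (horizontal distance between plug and tub below 0.07 m and z of plug in the frame of tub below 0.05 m and x of bar_piece in the frame of tray between -0.08 and 0.08 m and y of bar_piece in the frame of tray between -0.065 and 0.065 m and z of bar_piece in the frame of tray below 0.05 m)).
It fails at once if the workpiece is shifted more than 15 mm (distance of workpiece from where it was at the start of the episode above 0.015 m).
It fails at once if the ear defenders are pushed more than 30 mm (distance of ear_defenders from where it was at the start of the episode above 0.03 m).
It fails at once if the brush is pushed more than 30 mm (distance of brush from where it was at the start of the episode above 0.03 m).
It also fails if it takes over 70 s, if anything falls off the work surface, if the arm or the gripper's body presses on something with over 40 N, if the wrist force passes 120 N, or if a joint passes its speed limit or range.

ROBOT

A 6-joint arm with a two-finger parallel gripper is mounted at the origin on the work surface. World frame = base frame: x ahead of the robot, y to its left, z up, the work surface at z = 0. Lengths are in m, angles in rad, forces in N, time in s.
With the tool pointing down it reaches from about 0.275 to 0.85 m from the base axis. Payload 5.2 kg.
Tool frame: the origin (TCP) lies between the finger pads; the fingertips stand 8 mm ahead of it and the grasp point (between the pads) lies 11 mm behind it; x points along the fingers, y is the direction in which the jaws open and shut, and the axes are right-handed (so a half turn about x gives the same grasp; the last joint's range is limited). The gripper opens to 85 mm and grips with 20 to 120 N. Pads are 22 mm wide; open, the fingers measure 114 mm over their backs; the gripper's body (76 mm by 85 mm) begins 54 mm behind the grasp point. The pads swing forward as they close: fully open they stand 13 mm farther back than shut.
Start: joints at [-1.41, 0.259, 1.535, -0, 1.348, -0.203], TCP at [0.196, -0.514, 0.239] pointing down, gripper open.
Joint ranges: [-3.14, 3.14], [-0.91, 2.08], [0.19, 2.58], [-1.22, 4.36], [0.22, 2.71], [-3.12, 3.12]. Speed limits (rad/s): [2.57, 2.57, 3.14, 3.14, 3.14, 3.14].

INTERFACE

Orientations are given as a rotation vector (axis times angle).
In Python, from plant import get_obs, snapshot, calibration, hand_in gives the robot as it stands.
- The arm moves only by the tool play_rows, never from a script. Its argument "commands" is a list of rows, each a list of 3 entries, a list of its own where there are three numbers: the opening, from -1 (shut) to 1 (fully open), so that 0 is half open, then the shift along the world's x, y, z in units of 50 mm (1.0 is 50 mm), then the turn about the world's z in degrees. A call has 1 to 5 rows; each row shifts and turns the commanded pose from where the row before left it; what a row does not reach is not made up. A row lasts 1/8 s, in which the tool goes at most 62.5 mm and 10.7 degrees, less where a joint would pass 70% of its speed; a pose out of reach is approached as far as the arm can. A call is refused whole if a number of a shift passes 1 or a number of a turn 10.7, either way. A call with a gripper value outside its range is refused whole. The fingers move at their own pace and stop on an object; the grip force is fixed at half the most. Time passes only in rows, so rows that do not move let the fingers close. It gives the time, the measured TCP pose, the force and the opening at its end, in the units of the state.
- get_obs(): the state, without advancing time (a new reading comes with each control period).
- snapshot(name): name is "scene" or "top"; returns the picture (420x560x3 uint8, blue, green, red); there is no depth.
- calibration(name): a dict with "intrinsics" (3x3 intrinsics, pixels), "D" ([k1, k2, p1, p2, k3] as OpenCV has them; the pictures are not rectified), "xyz" and "attitude" of the camera in the world. Camera axes: x right, y down, z forward; pixel columns grow to the right and rows downward; lengths in m; the calibration is good to about 2 mm. A picture is of the moment at which its call begins. calibration takes no time and is no camera call.
- hand_in(): hands the job in, once; it reports no verdict.
The state is a dict: "time_s": time; "qpos": joint angles; "dq": joint speeds; "joint_torque": joint torques, N m; "tool_pos": TCP position; "tool_rot": TCP orientation; "force": force on the tool from outside, world axes, zero at the start; "moment": the same for the moment, N m; "grip_width": finger opening in m.
Only numpy, scipy, OpenCV 4.12 (cv2) and the standard library are available. Lean on these libraries where they do the work, as an engineer would, in place of code of your own. Each camera call takes 0.05 s, during which the arm holds its last target.

## Working session

There is one attempt and no reset: what is moved stays moved. The work goes in short steps, Python scripts to look and compute and a tool call to move; the robot and the scene stay as the last step left them, time stands still between calls to the robot, and variables do not carry over. Pictures are saved under pics/ and viewed, and the job is handed in when it is done.

Besides the shell and the picture viewer there is one more tool, called after "Call:" as name(argument=value, ...), one argument or row to a line, values as JSON. play_rows: Moves the arm, as the interface text tells. Its arguments: {"type":"object","properties":{"commands":{"type":"array","items":{"type":"array"}}},"required":["commands"]}

```bash
mkdir -p pics; python3 - <<'E'
from plant import *
import cv2
for n in ("scene","top"):
    cv2.imwrite(f"pics/{n}0.png",snapshot(n)); print(n,calibration(n))
print(get_obs())
E
```

```text
scene {'intrinsics': array([[463.75788618,   0.        , 277.21087758],
       [  0.        , 463.75788618, 209.13160022],
       [  0.        ,   0.        ,   1.        ]]), 'D': array([-0.06111672,  0.        ,  0.        ,  0.        ,  0.        ]), 'xyz': array([ 1.4170952 , -0.40931484,  0.82385062]), 'attitude': array([-1.93775137, -1.2204933 ,  0.61010854])}
top {'intrinsics': array([[515.42758912,   0.        , 279.18632354],
       [  0.        , 515.42758912, 200.51747809],
       [  0.        ,   0.        ,   1.        ]]), 'D': array([0.01738729, 0.        , 0.        , 0.        , 0.        ]), 'xyz': array([0.31793381, 0.01829271, 1.21146644]), 'attitude': array([-2.07166443,  2.13562066, -0.23442769])}
{'time_s': 0.1, 'qpos': array([-1.40979906e+00,  2.59314807e-01,  1.53596835e+00,  1.41353715e-05,
        1.34800841e+00, -2.02803403e-01]), 'dq': array([ 2.43862238e-03, -2.13120392e-03, -2.57379949e-03, -2.05297159e-03,
        3.04630497e-05,  2.14166381e-03]), 'joint_torque': array([ 2.99058425e-03, -4.46967494e+01, -2.91247147e+01, -3.62080864e-04,
        6.38273457e-03, -2.13564829e-05]), 'tool_pos': array([ 0.19565545, -0.51353137,  0.23853589]), 'tool_rot': array([ 2.02375022,  0.37397   , -2.0236488 ]), 'force': array([-0.30111322,  0.42891263, -0.5241773 ]), 'moment': array([-0.02768897, -0.01586997,  0.00192361]), 'grip_width': 0.08578735991344266}
```

View pics/top0.png

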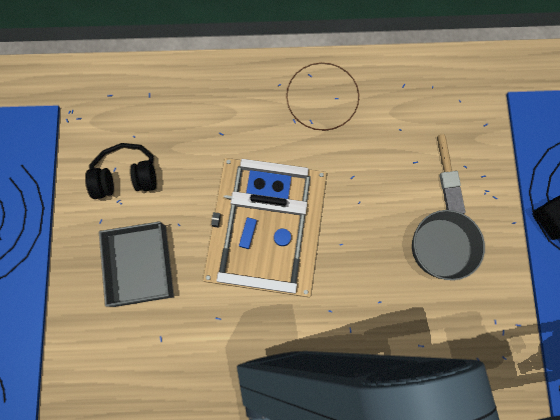

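View pics/scene0.png

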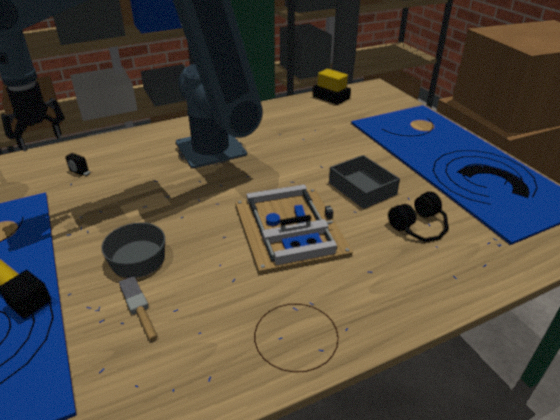

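The top view shows the fixture at the centre, with its fence on the far side. The bar piece is at (248,233), plug (283,237), tub (448,244), tray (137,263), handle (268,201) and index block (216,219).

```bash
cat > h.py <<'E'
import cv2, numpy as np
from plant import *
from scipy.spatial.transform import Rotation as R
def ray(n,uv,z):
    c=calibration(n); K=c["intrinsics"]
    p=cv2.undistortPoints(np.array(uv,float).reshape(-1,1,2),K,c["D"]).reshape(-1,2)
    d=np.c_[p,np.ones(len(p))]@R.from_rotvec(c["attitude"]).as_matrix().T
    o=np.array(c["xyz"]); return o+d*((z-o[2])/d[:,2])[:,None]
def proj(n,P):
    c=calibration(n); Rm=R.from_rotvec(c["attitude"]).as_matrix()
    rv=cv2.Rodrigues(Rm.T)[0]; t=-Rm.T@np.array(c["xyz"])
    return cv2.projectPoints(np.array(P,float).reshape(-1,1,3),rv,t,c["intrinsics"],c["D"])[0].reshape(-1,2)
E
python3 - <<'E'
from h import *
im=cv2.imread("pics/top0.png")
hsv=cv2.cvtColor(im,cv2.COLOR_BGR2HSV)
m=cv2.inRange(hsv,(105,120,60),(125,255,255))
cs,_=cv2.findContours(m,cv2.RETR_EXTERNAL,cv2.CHAIN_APPROX_NONE)
for c in cs:
    a=cv2.contourArea(c)
    if 100<a<3000:
        P=ray("top",c.reshape(-1,2),0.036)[:,:2]
        r=cv2.minAreaRect((P*1000).astype(np.float32)); print(a,r,cv2.boxPoints(r).round(0).tolist())
cv2.imwrite("pics/fix.png",cv2.resize(im[145:310,190:340],None,fx=4.8,fy=3.6*4.8/3.6*0.75*1 if 0 else 3.6,interpolation=cv2.INTER_CUBIC)[:600,:800])
cv2.imwrite("pics/fix.png",cv2.resize(im[150:300,195:335],(560,600),interpolation=cv2.INTER_CUBIC))
cv2.imwrite("pics/tt.png",cv2.resize(im[205:315,85:185],(545,600),interpolation=cv2.INTER_CUBIC))
cv2.imwrite("pics/tub.png",cv2.resize(im[130:290,400:500],(375,600),interpolation=cv2.INTER_CUBIC))
E
```

```text
202.0 ((497.22320556640625, 10.577839851379395), (36.856590270996094, 37.1433219909668), 88.24715423583984) [[478.0, -7.0], [515.0, -8.0], [516.0, 28.0], [479.0, 30.0]]
263.0 ((509.8246154785156, 90.06158447265625), (22.992416381835938, 69.36174774169922), 73.10559844970703) [[473.0, 89.0], [540.0, 69.0], [546.0, 91.0], [480.0, 111.0]]
908.0 ((623.5117797851562, 38.55918884277344), (97.82597351074219, 57.38493347167969), 79.8934326171875) [[587.0, -5.0], [643.0, -15.0], [660.0, 82.0], [604.0, 92.0]]
```

View pics/fix.png

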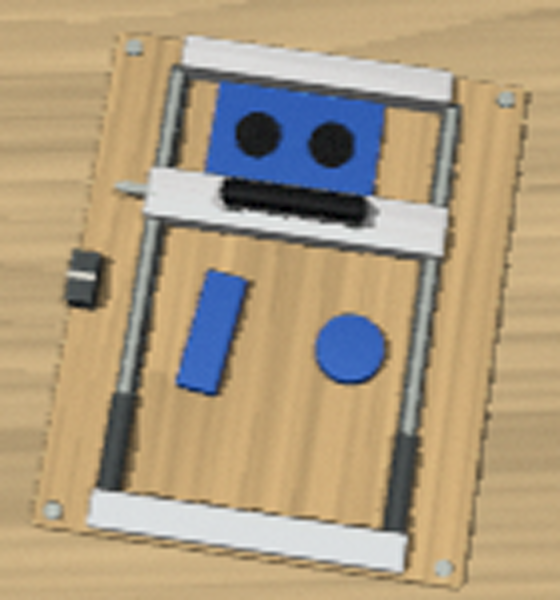

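View pics/tt.png

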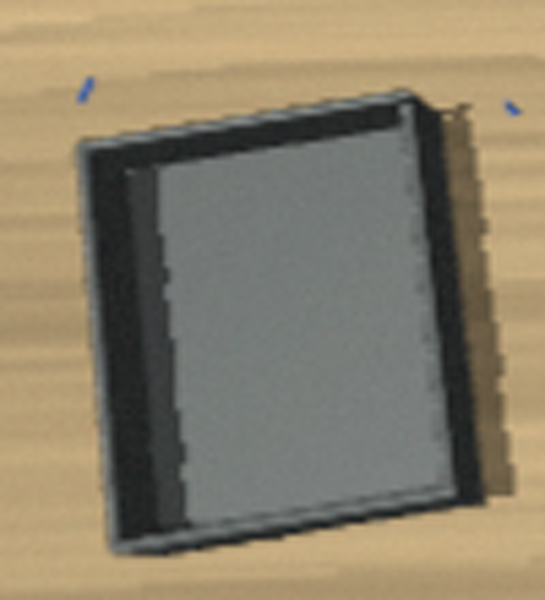

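View pics/tub.png

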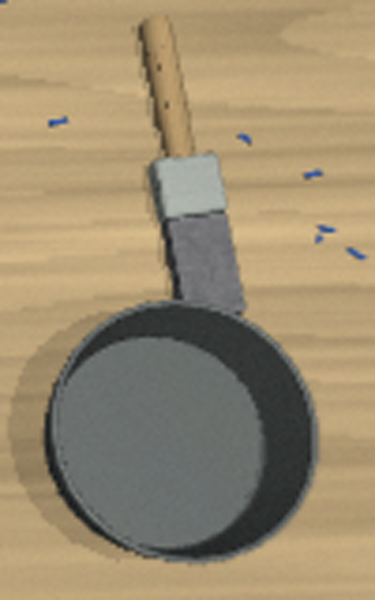

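```bash
python3 - <<'E'
from h import *
np.set_printoptions(precision=4,suppress=True)
f=lambda l,s,ox,oy:[((u+.5)/s+ox-.5,(v+.5)/s+oy-.5) for u,v in l]
F=ray("top",f([(122,33),(528,92),(463,588),(35,523)],4,195,150),.018)[:,:2]
c=F.mean(0); x=(F[0]+F[1]-F[2]-F[3])/2; y=(F[0]+F[3]-F[1]-F[2])/2
print("fix",c,np.linalg.norm(x),np.linalg.norm(y),np.degrees([np.arctan2(x[1],x[0]),np.arctan2(-y[0],y[1])]))
th=np.mean([np.arctan2(x[1],x[0]),np.arctan2(-y[0],y[1])]); ex=np.array([np.cos(th),np.sin(th)]); ey=np.array([-ex[1],ex[0]])
def loc(n,p): d=p[:2]-c; print(n,p[:2],"local",[d@ex,d@ey])
loc("bar",ray("top",f([(293,200)],4,195,150),.080)[0])
loc("ptr",ray("top",f([(117,187)],4,195,150),.044)[0])
loc("line",ray("top",f([(83,274)],4,195,150),.046)[0])
loc("plug",np.array([.4972,.0106])); loc("piece",np.array([.5098,.0901]))
T=ray("top",f([(80,142),(412,93),(484,502),(112,552)],5.45,85,205),.06)[:,:2]; print("tray",T,T.mean(0))
print("tub",ray("top",f([(183,431),(48,431),(317,431),(183,300),(183,561)],3.75,400,130),.06)[:,:2])
print("expected bar", c+ex*.049)
s=[proj("scene",[*(c+ex*a+ey*b),.018]) for a,b in((.15,.125),(.15,-.125),(-.15,-.125),(-.15,.125))];print(s)
print(proj("top",[.1956,-.5135,.2385]),proj("scene",[.1956,-.5135,.2385]))
o=get_obs(); print(R.from_rotvec(o["tool_rot"]).as_matrix())
E
```

```text
fix [0.529  0.0461] 0.296305583145451 0.24755312071557142 [-10.0644 -10.3136]
bar [0.5763 0.04  ] local [np.float64(0.047609127636039694), np.float64(0.0023640013000469917)]
ptr [0.5954 0.1428] local [np.float64(0.048244183381378064), np.float64(0.10695371443563345)]
line [0.5441 0.1625] local [np.float64(-0.005706453987982759), np.float64(0.1172300828134912)]
plug [0.4972 0.0106] local [np.float64(-0.025026468100650935), np.float64(-0.040574590427015764)]
piece [0.5098 0.0901] local [np.float64(-0.02668837436135306), np.float64(0.039900549011078035)]
tray [[0.5207 0.4228]
 [0.5371 0.2859]
 [0.3686 0.2533]
 [0.3537 0.4019]] [0.445 0.341]
tub [[ 0.4652 -0.3613]
 [ 0.4676 -0.281 ]
 [ 0.4628 -0.4408]
 [ 0.5449 -0.3695]
 [ 0.3885 -0.3534]]
expected bar [0.5772 0.0374]
[array([[351.0689, 251.1333]]), array([[256.5771, 269.481 ]]), array([[233.2166, 200.4156]]), array([[313.3448, 187.6105]])]
[[582.1184 379.1367]] [[ 41.6393 144.6238]]
[[-0.0003  0.3558 -0.9346]
 [ 0.0017 -0.9346 -0.3558]
 [-1.     -0.0017 -0.0004]]
```

Call:
play_rows(
  commands=[
    [0.3,[0.4,0.7,0],4],
    [0.3,[0.4,0.7,0],4],
    [0.3,[0.4,0.7,0],4],
    [0.3,[0.4,0.7,0],4],
    [0.3,[0.4,0.7,0],4],
  ],
)

```text
time_s: 0.72
tool_pos: [0.2961, -0.3376, 0.239]
tool_rot: [1.806, 0.675, -1.806]
force: [0.1, -0.6, -0.4]
grip_width: 0.0558
```

Call:
play_rows(
  commands=[
    [0.3,[0.4,0.7,0],4],
    [0.3,[0.4,0.7,0],4],
    [0.3,[0.4,0.7,0],4],
    [0.3,[0.4,0.7,0],4],
    [0.3,[0.4,0.7,0],4],
  ],
)

```text
time_s: 1.35
tool_pos: [0.396, -0.1627, 0.2391]
tool_rot: [1.572, 0.926, -1.572]
force: [0.8, 0.3, -0.2]
grip_width: 0.0556
```

Call:
play_rows(
  commands=[
    [0.3,[0.4,0.7,0],4],
    [0.3,[0.4,0.7,0],4],
    [0.3,[0.4,0.7,0],4],
    [0.3,[0.4,0.7,0],4],
    [0.3,[0.4,0.7,0],4],
  ],
)

```text
time_s: 1.98
tool_pos: [0.496, 0.0123, 0.239]
tool_rot: [1.324, 1.131, -1.325]
force: [0.9, -0.1, -1.3]
grip_width: 0.0558
```

Call:
play_rows(
  commands=[
    [0.3,[0.02,-0.03,-0.9],0],
    [0.3,[0,0,-0.9],0],
    [0.3,[0,0,-0.9],0],
    [0.3,[0,0,-0.5],0],
    [0.3,[0,0,0],0],
  ],
)

```text
time_s: 2.6
tool_pos: [0.4948, 0.0099, 0.0773]
tool_rot: [1.324, 1.134, -1.33]
force: [-0.4, -0.2, 0.6]
grip_width: 0.0556
```

```bash
python3 - <<'E'
from h import *
o=get_obs(); t=R.from_rotvec(o["tool_rot"]).as_matrix()[:,1]; print(o["tool_pos"],np.degrees(np.arctan2(t[1],t[0])))
s=snapshot("scene")
cv2.imwrite("pics/s1.png",cv2.resize(s[170:290,220:380],(800,600),interpolation=cv2.INTER_CUBIC))
E
```

```text
[0.49477696 0.0098861  0.07726357] -9.156290708803061
```

View pics/s1.png

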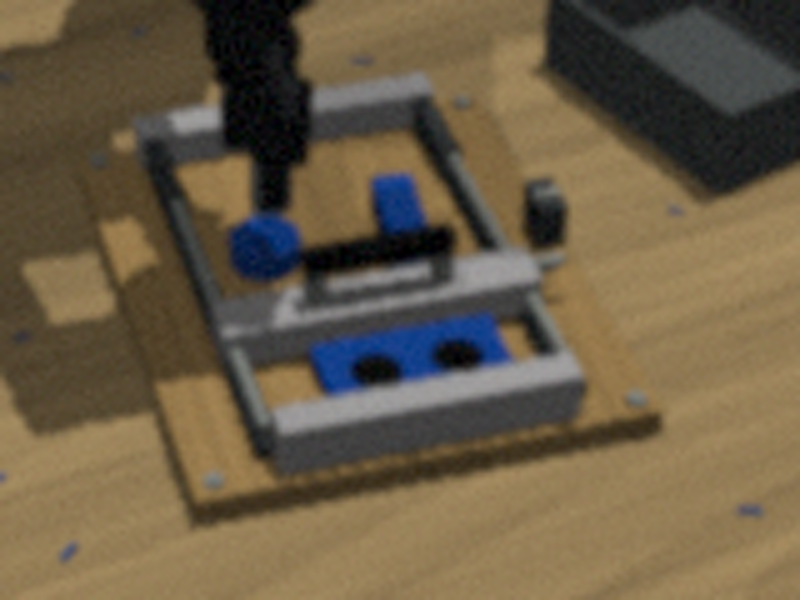

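The close-up shows the gripper at about (265,150), just above the plug at (265,245), with the jaw still shut. I'll descend and grip.

Call:
play_rows(
  commands=[
    [0.3,[0.05,0.01,-0.5],0],
    [0.3,[0,0,-0.4],0],
    [0.3,[0,0,-0.12],0],
    [0.3,[0,0,0],0],
  ],
)

```text
time_s: 3.15
tool_pos: [0.4999, 0.0099, 0.0292]
tool_rot: [1.326, 1.128, -1.325]
force: [0.7, -1.0, 0.2]
grip_width: 0.0553
```

Call:
play_rows(
  commands=[
    [0.3,[-0.05,0.01,-0.05],0],
    [-1,[0,0,0],0],
    [-1,[0,0,0],0],
    [-1,[0,0,0],0],
    [-1,[0,0,0],0],
  ],
)

```text
time_s: 3.78
tool_pos: [0.4969, 0.0105, 0.0268]
tool_rot: [1.326, 1.129, -1.325]
force: [-1.4, 0.0, 5.5]
grip_width: 0.0381
```

Call:
play_rows(
  commands=[
    [-1,[0,0,-0.0],0],
    [-1,[0,0,0.5],0],
    [-1,[0,0,0.7],0],
    [-1,[0,0,0.7],0],
    [-1,[0,0,0],0],
  ],
)

```text
time_s: 4.4
tool_pos: [0.4989, 0.0101, 0.1239]
tool_rot: [1.328, 1.124, -1.321]
force: [0.8, 0.2, -1.4]
grip_width: 0.0378
```

Call:
play_rows(
  commands=[
    [-1,[-0.05,-0.75,0],0],
    [-1,[-0.07,-0.75,0],0],
    [-1,[-0.07,-0.75,0],0],
    [-1,[-0.07,-0.75,0],0],
    [-1,[-0.07,-0.75,0],0],
  ],
)

```text
time_s: 5.03
tool_pos: [0.4794, -0.1778, 0.1198]
tool_rot: [1.326, 1.131, -1.327]
force: [0.5, 0.2, -0.3]
grip_width: 0.0381
```

Call:
play_rows(
  commands=[
    [-1,[-0.07,-0.75,0],0],
    [-1,[-0.07,-0.75,0],0],
    [-1,[-0.07,-0.75,0],0],
    [-1,[-0.07,-0.75,0],0],
    [-1,[-0.03,-0.69,0],0],
  ],
)

```text
time_s: 5.65
tool_pos: [0.4639, -0.3623, 0.1196]
tool_rot: [1.327, 1.131, -1.327]
force: [0.4, -0.3, -0.3]
grip_width: 0.0379
```

Call:
play_rows(
  commands=[
    [-1,[0,0,0],0],
  ],
)

```text
time_s: 5.78
tool_pos: [0.464, -0.3636, 0.1196]
tool_rot: [1.328, 1.128, -1.328]
force: [0.8, -0.1, -0.7]
grip_width: 0.038
```

```bash
python3 - <<'E'
from h import *
s=snapshot("scene")
cv2.imwrite("pics/s2.png",cv2.resize(s[140:320,50:290],(800,600),interpolation=cv2.INTER_CUBIC))
E
```

```text
(no output)
```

View pics/s2.png

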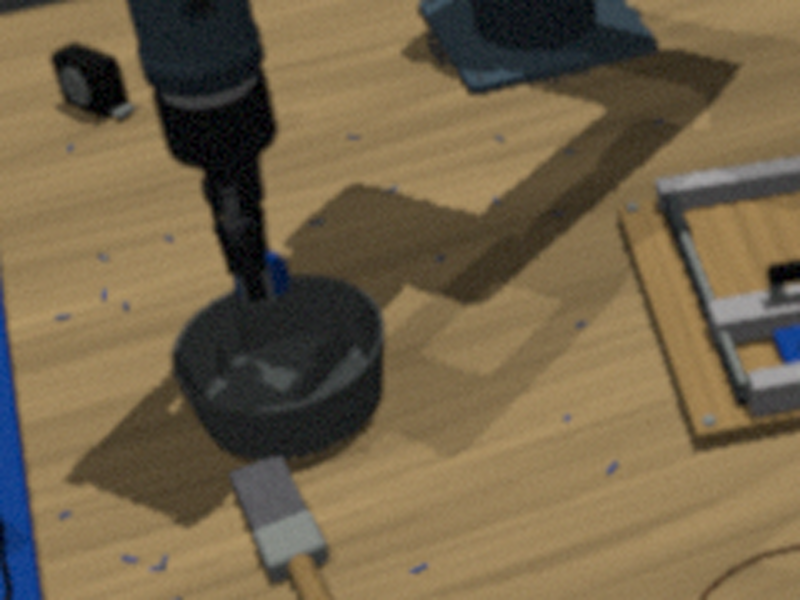

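The plug is held at (270,275), above the tub whose rim is centred at about (280,345). I'll lower and release.

Call:
play_rows(
  commands=[
    [-1,[0,0.03,-0.6],0],
    [-1,[0,0,-0.6],0],
    [-1,[0,0,-0.5],0],
    [-1,[0,0,-0.1],0],
    [-1,[0,0,0],0],
  ],
)

```text
time_s: 6.45
tool_pos: [0.4648, -0.3592, 0.0308]
tool_rot: [1.326, 1.131, -1.325]
force: [0.6, -0.3, -1.0]
grip_width: 0.0378
```

Call:
play_rows(
  commands=[
    [0.3,[0,0,0],0],
    [0.3,[0,0,0],0],
    [0.3,[0,0,0],0],
    [0.3,[0,0,0.6],0],
    [0.3,[0,0,0.8],0],
  ],
)

```text
time_s: 7.08
tool_pos: [0.4641, -0.3594, 0.1007]
tool_rot: [1.327, 1.132, -1.327]
force: [1.0, -0.2, -0.1]
grip_width: 0.0555
```

Call:
play_rows(
  commands=[
    [0.3,[0,0,0.9],0],
    [0.3,[0,0,0.3],0],
    [0.3,[0,0,0],0],
  ],
)

```text
time_s: 7.45
tool_pos: [0.465, -0.3604, 0.1617]
tool_rot: [1.326, 1.127, -1.325]
force: [-0.1, 0.5, -0.6]
grip_width: 0.0559
```

```bash
python3 - <<'E'
from h import *
s=snapshot("scene"); t=snapshot("top"); print(get_obs()["tool_pos"],get_obs()["time_s"])
cv2.imwrite("pics/s3.png",cv2.resize(s[140:320,50:290],(800,600),interpolation=cv2.INTER_CUBIC))
cv2.imwrite("pics/t3.png",t)
E
```

```text
[ 0.46405195 -0.35927641  0.15925524] 7.55
```

View pics/s3.png

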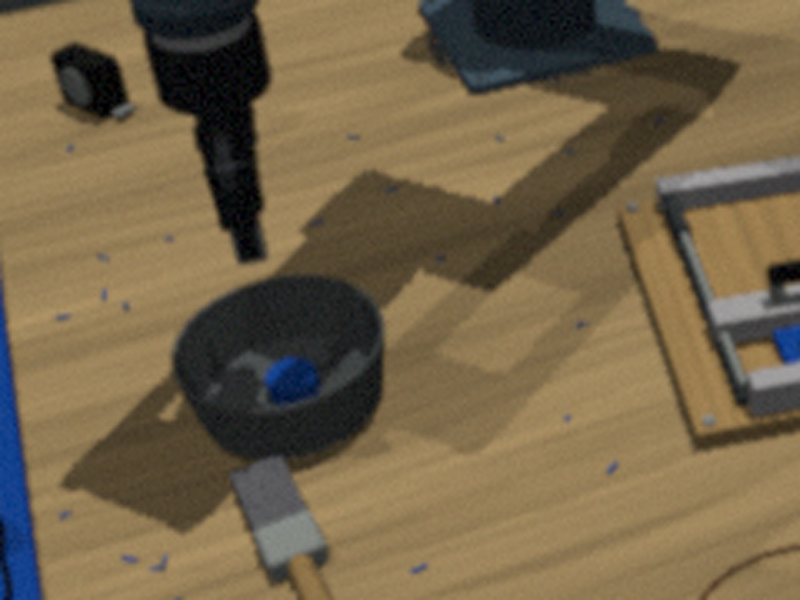

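View pics/t3.png

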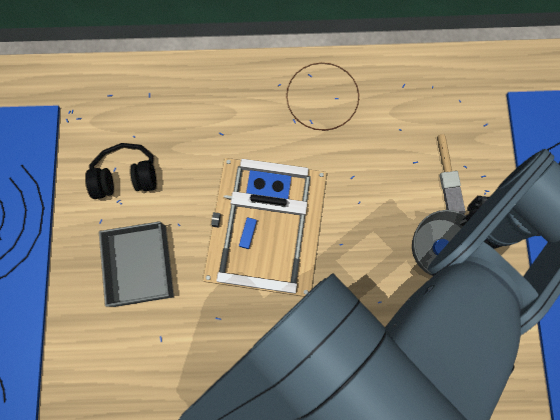

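The plug lies in the tub (blue at (290,380) in the close-up, (441,246) in the top view). The bar piece hasn't moved and the jaw is shut. Next is the bar piece.

Call:
play_rows(
  commands=[
    [-0.06,[0.08,0.75,0],6.9],
    [-0.06,[0.08,0.75,0],6.9],
    [-0.06,[0.08,0.75,0],6.9],
    [-0.06,[0.08,0.75,0],6.9],
    [-0.06,[0.08,0.75,0],6.9],
  ],
)

```text
time_s: 8.18
tool_pos: [0.4837, -0.1707, 0.1587]
tool_rot: [0.875, 1.392, -0.875]
force: [0.3, -0.1, 1.3]
grip_width: 0.0401
```

Call:
play_rows(
  commands=[
    [-0.06,[0.08,0.75,0],6.9],
    [-0.06,[0.08,0.75,0],6.9],
    [-0.06,[0.07,0.75,0],6.9],
    [-0.06,[0.07,0.75,0],6.9],
    [-0.06,[0.07,0.75,0],6.9],
  ],
)

```text
time_s: 8.8
tool_pos: [0.502, 0.0164, 0.1587]
tool_rot: [0.41, 1.536, -0.41]
force: [-0.2, -0.1, -0.6]
grip_width: 0.0401
```

Call:
play_rows(
  commands=[
    [-0.06,[0.07,0.75,0],6.9],
    [-0.06,[0.07,0.75,0],6.9],
    [-0.06,[0,0,0],0],
  ],
)

```text
time_s: 9.18
tool_pos: [0.5089, 0.0922, 0.1588]
tool_rot: [0.221, 1.563, -0.221]
force: [-0.4, 0.4, 0.2]
grip_width: 0.0401
```

```bash
python3 - <<'E'
from h import *
o=get_obs(); t=R.from_rotvec(o["tool_rot"]).as_matrix()[:,1]; print(o["tool_pos"],np.degrees(np.arctan2(t[1],t[0])),o["qpos"][5])
E
```

```text
[0.50891037 0.09220216 0.15876275] 73.86274504970919 -1.3263758773110081
```

Call:
play_rows(
  commands=[
    [-0.06,[0.02,-0.05,-0.7],0],
    [-0.06,[0,0,-0.7],0],
    [-0.06,[0,0,-0.6],0],
    [-0.06,[0,0,0],0],
  ],
)

```text
time_s: 9.68
tool_pos: [0.5083, 0.0867, 0.0577]
tool_rot: [0.225, 1.567, -0.227]
force: [-0.3, 0.5, 0.7]
grip_width: 0.0406
```

```bash
python3 - <<'E'
from h import *
s=snapshot("scene");print(get_obs()["tool_pos"])
cv2.imwrite("pics/s4.png",cv2.resize(s[170:290,220:380],(800,600),interpolation=cv2.INTER_CUBIC))
E
```

```text
[0.5098564  0.08676899 0.05941086]
```

View pics/s4.png

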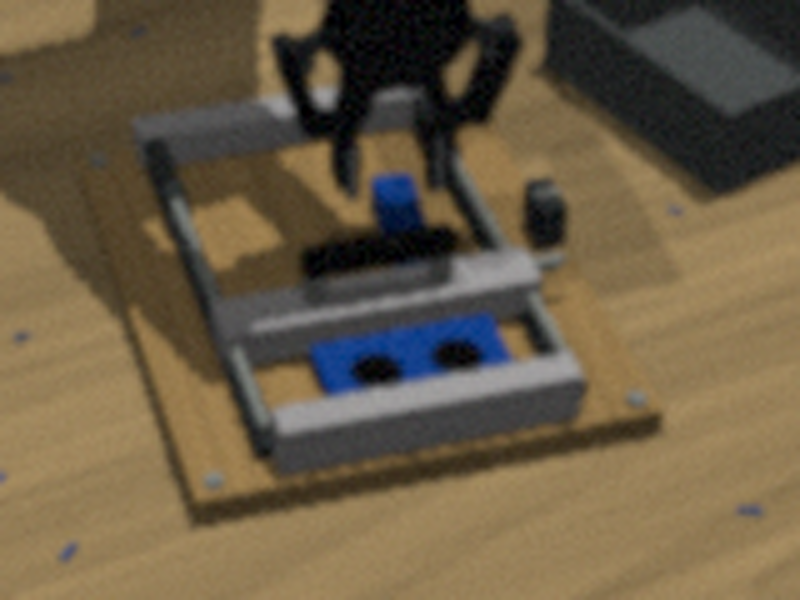

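The fingers at (345,170) and (437,170) straddle the bar piece at (400,200), inside the rail. I'll go down.

Call:
play_rows(
  commands=[
    [-0.06,[0,0.04,-0.35],0],
    [-0.06,[0,0,-0.25],0],
    [-0.06,[0,0,-0.04],0],
    [-0.06,[0,0,0],0],
  ],
)

```text
time_s: 10.22
tool_pos: [0.5115, 0.0894, 0.0292]
tool_rot: [0.224, 1.559, -0.224]
force: [-0.2, -0.1, 0.0]
grip_width: 0.0403
```

Call:
play_rows(
  commands=[
    [-0.06,[0,0,-0.04],0],
    [-1,[0,0,0],0],
    [-1,[0,0,0],0],
    [-1,[0,0,0],0],
    [-1,[0,0,0],0],
  ],
)

```text
time_s: 10.85
tool_pos: [0.5116, 0.0895, 0.0273]
tool_rot: [0.224, 1.558, -0.224]
force: [0.2, 0.1, 5.8]
grip_width: 0.0228
```

Call:
play_rows(
  commands=[
    [-1,[0,0,0.4],0],
    [-1,[0,0,0.7],0],
    [-1,[0,0,0.7],0],
    [-1,[0,0,0],0],
  ],
)

```text
time_s: 11.35
tool_pos: [0.5131, 0.0895, 0.1193]
tool_rot: [0.224, 1.554, -0.223]
force: [-0.1, 0.2, -0.9]
grip_width: 0.0225
```

Call:
play_rows(
  commands=[
    [-1,[-0.2,0.72,0],3.5],
    [-1,[-0.2,0.72,0],3.5],
    [-1,[-0.2,0.72,0],3.5],
    [-1,[-0.2,0.72,0],3.5],
    [-1,[-0.2,0.72,0],3.5],
  ],
)

```text
time_s: 11.98
tool_pos: [0.4599, 0.2703, 0.1153]
tool_rot: [-0.018, 1.573, 0.017]
force: [0.7, -0.0, -0.7]
grip_width: 0.0223
```

Call:
play_rows(
  commands=[
    [-1,[-0.18,0.72,0],3.5],
    [-1,[-0.18,0.71,0],3.5],
    [-1,[0,0,-0.7],0],
    [-1,[0,0,-0.7],0],
    [-1,[0,0,-0.4],0],
  ],
)

```text
time_s: 12.6
tool_pos: [0.441, 0.3402, 0.0234]
tool_rot: [-0.114, 1.573, 0.111]
force: [0.3, -0.0, -0.1]
grip_width: 0.0224
```

```bash
python3 - <<'E'
from h import *
s=snapshot("scene");print(get_obs()["tool_pos"])
cv2.imwrite("pics/s5.png",cv2.resize(s[100:280,260:500],(800,600),interpolation=cv2.INTER_CUBIC))
E
```

```text
[0.4399436  0.3394527  0.02148711]
```

View pics/s5.png

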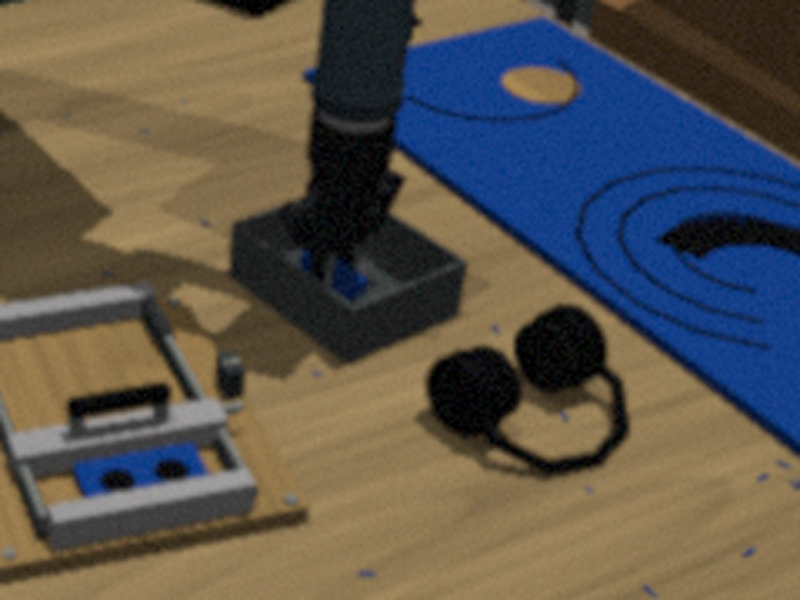

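The bar piece is held inside the tray at (335,275). I'll release it and go up.

Call:
play_rows(
  commands=[
    [-0.1,[0,0,0],0],
    [-0.1,[0,0,0],0],
    [-0.1,[0,0,0],0],
    [-0.1,[0,0,0.5],0],
    [-0.1,[0,0,0.8],0],
  ],
)

```text
time_s: 13.28
tool_pos: [0.4425, 0.3406, 0.0921]
tool_rot: [-0.112, 1.57, 0.111]
force: [0.2, 0.0, 0.2]
grip_width: 0.0384
```

Call:
play_rows(
  commands=[
    [-0.1,[0,0,0.9],0],
    [-0.1,[0,0,0.6],0],
    [-0.1,[0,0,0],0],
  ],
)

```text
time_s: 13.65
tool_pos: [0.445, 0.3419, 0.1706]
tool_rot: [-0.109, 1.561, 0.114]
force: [-0.1, -0.1, 0.6]
grip_width: 0.038
```

```bash
python3 - <<'E'
from h import *
np.set_printoptions(precision=4,suppress=True)
t=snapshot("top"); s=snapshot("scene")
cv2.imwrite("pics/t6.png",t);cv2.imwrite("pics/s6.png",s)
o=get_obs();y=R.from_rotvec(o["tool_rot"]).as_matrix()[:,1];print(o["tool_pos"],np.degrees(np.arctan2(y[1],y[0])),o["qpos"])
E
```

```text
[0.4431 0.3409 0.1671] 98.14475809942753 [ 0.4563  0.3323  1.6177 -0.      1.1908 -1.2566]
```

View pics/t6.png

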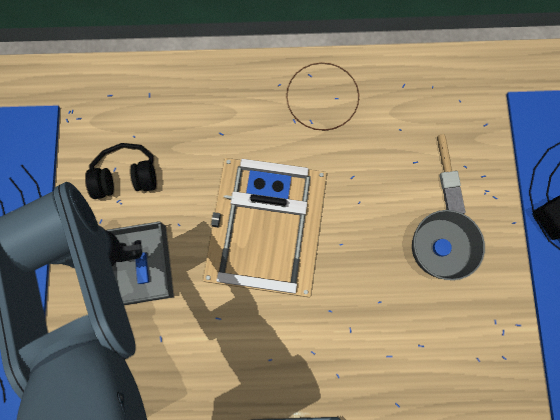

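View pics/s6.png

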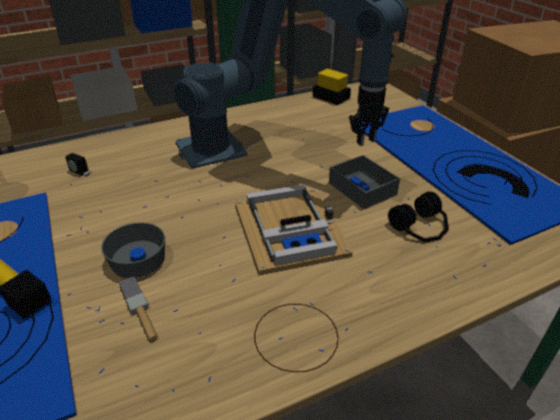

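Both offcuts are in place: the plug at (441,247) in the tub and the bar at (143,267) in the tray. The jaw is still shut. Now the handle.

Call:
play_rows(
  commands=[
    [0,[0.22,-0.5,0],-9],
    [0,[0.22,-0.5,0],-9],
    [0,[0.22,-0.5,0],-9],
    [0,[0.22,-0.5,0],-9],
    [0,[0.22,-0.5,0],-9],
  ],
)

```text
time_s: 14.38
tool_pos: [0.4975, 0.2149, 0.1651]
tool_rot: [0.507, 1.513, -0.509]
force: [1.2, 0.5, 0.6]
grip_width: 0.0431
```

Call:
play_rows(
  commands=[
    [0,[0.22,-0.5,0],-9],
    [0,[0.22,-0.5,0],-9],
    [0,[0.22,-0.5,0],-9],
    [0,[0.22,-0.5,0],-9],
    [0,[0.22,-0.5,0],-9],
  ],
)

```text
time_s: 15.0
tool_pos: [0.5525, 0.0902, 0.165]
tool_rot: [1.107, 1.273, -1.11]
force: [0.4, -0.4, -0.4]
grip_width: 0.043
```

Call:
play_rows(
  commands=[
    [0,[0.22,-0.5,0],-9],
    [0,[0.22,-0.5,0],-9],
    [0,[0,0,0],0],
  ],
)

```text
time_s: 15.38
tool_pos: [0.575, 0.0394, 0.1651]
tool_rot: [1.335, 1.123, -1.339]
force: [-0.6, 0.3, 0.2]
grip_width: 0.0426
```

```bash
python3 - <<'E'
from h import *
np.set_printoptions(precision=4,suppress=True)
o=get_obs();y=R.from_rotvec(o["tool_rot"]).as_matrix()[:,1];print(o["tool_pos"],np.degrees(np.arctan2(y[1],y[0])),o["qpos"])
t=cv2.imread("pics/s6.png")
cv2.imwrite("pics/z6.png",cv2.resize(t[180:260,260:360],(800,640)[:2] if 0 else (750,600),interpolation=cv2.INTER_CUBIC))
E
```

```text
[0.575  0.0394 0.1651] -9.995567843519648 [-0.1248  0.3653  1.5741 -0.0003  1.2048  0.0497]
```

View pics/z6.png

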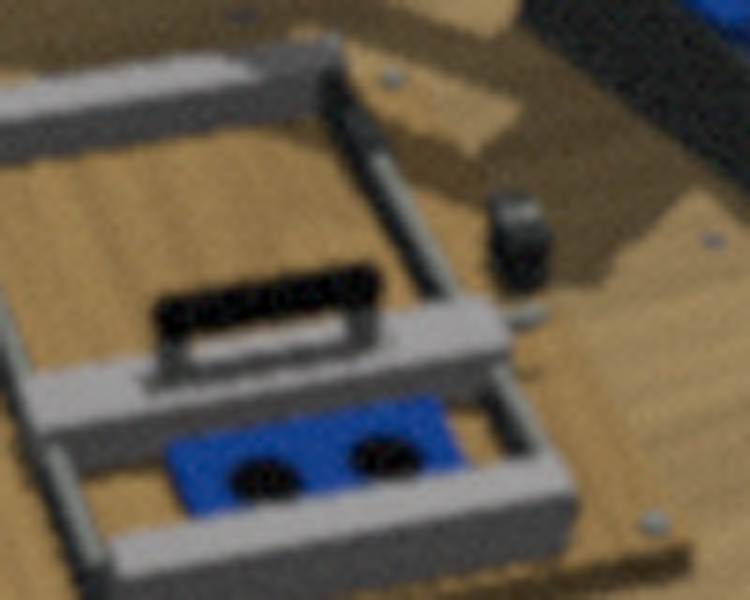

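Call:
play_rows(
  commands=[
    [0,[0.04,-0.03,-0.7],0],
    [0,[0,0,-0.7],0],
    [0,[0,0,-0.5],0],
    [0,[0,0,-0.12],0],
    [0,[0,0,0],0],
  ],
)

```text
time_s: 16.0
tool_pos: [0.5768, 0.0401, 0.0655]
tool_rot: [1.333, 1.125, -1.335]
force: [-0.1, -0.2, -0.0]
grip_width: 0.0428
```

```bash
python3 - <<'E'
from h import *
print(get_obs()["tool_pos"]); s=snapshot("scene")
cv2.imwrite("pics/z7.png",cv2.resize(s[170:260,250:370],(800,600),interpolation=cv2.INTER_CUBIC))
E
```

```text
[0.57677459 0.04006034 0.06553065]
```

View pics/z7.png

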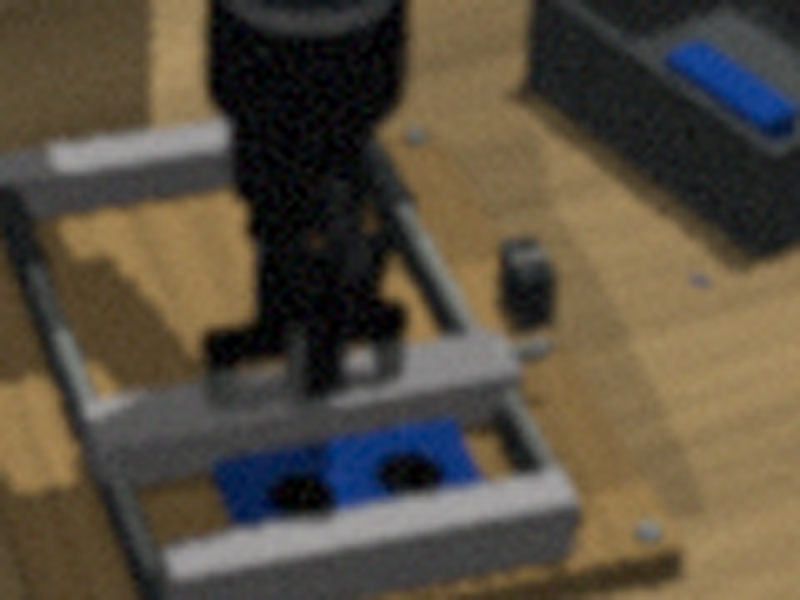

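The fingers straddle the handle at (310,350), with one on each side. I'll close them.

Call:
play_rows(
  commands=[
    [0,[0,0,-0.06],0],
    [-1,[0,0,0],0],
    [-1,[0,0,0],0],
    [-1,[0,0,0],0],
    [-1,[0,0,0],0],
  ],
)

```text
time_s: 16.68
tool_pos: [0.5783, 0.0393, 0.0635]
tool_rot: [1.336, 1.121, -1.333]
force: [2.9, 0.4, 3.2]
grip_width: 0.0128
```

Call:
play_rows(
  commands=[
    [-1,[0,0,0],0],
    [-1,[0,0,0],0],
  ],
)

```text
time_s: 16.92
tool_pos: [0.5783, 0.0393, 0.0635]
tool_rot: [1.336, 1.121, -1.333]
force: [3.2, -0.0, 4.8]
grip_width: 0.0127
```

Call:
play_rows(
  commands=[
    [-1,[-0.2,0.036,0],0],
    [-1,[-0.2,0.036,0],0],
    [-1,[-0.2,0.036,0],0],
    [-1,[-0.2,0.036,0],0],
    [-1,[-0.2,0.036,0],0],
  ],
)

```text
time_s: 17.55
tool_pos: [0.5299, 0.0479, 0.0636]
tool_rot: [1.338, 1.118, -1.33]
force: [11.1, -2.0, -0.7]
grip_width: 0.0129
```

Call:
play_rows(
  commands=[
    [-1,[0,0,0],0],
    [-1,[0,0,0],0],
  ],
)

```text
time_s: 17.8
tool_pos: [0.5299, 0.0479, 0.0635]
tool_rot: [1.337, 1.118, -1.331]
force: [9.2, -1.9, -0.0]
grip_width: 0.0131
```

```bash
python3 - <<'E'
from h import *
print(get_obs()["tool_pos"],get_obs()["force"]); s=snapshot("scene"); t=snapshot("top")
cv2.imwrite("pics/z8.png",cv2.resize(s[185:245,280:360],(800,600),interpolation=cv2.INTER_CUBIC))
cv2.imwrite("pics/t8.png",cv2.resize(t[195:255,185:265],(800,600),interpolation=cv2.INTER_CUBIC))
E
```

```text
[0.52985802 0.04788447 0.06353021] [ 9.18312359 -1.9112738  -0.01964   ]
```

View pics/z8.png

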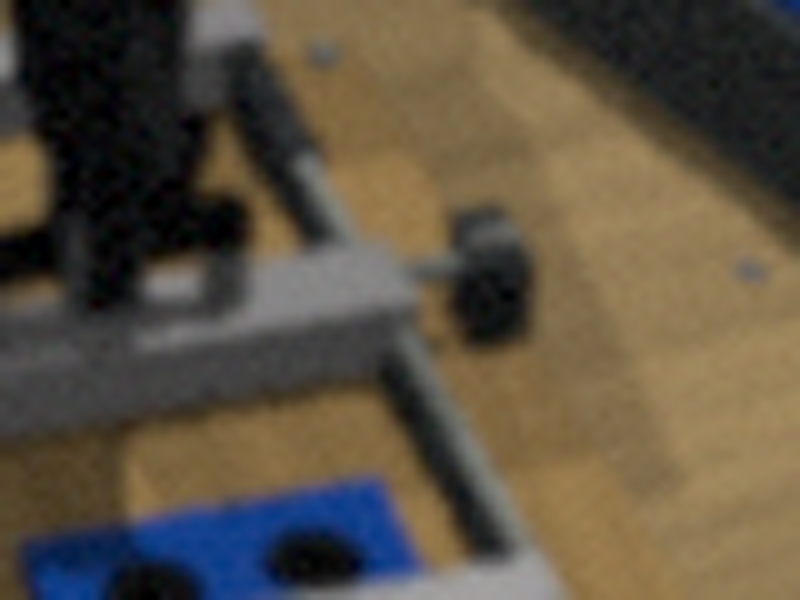

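View pics/t8.png

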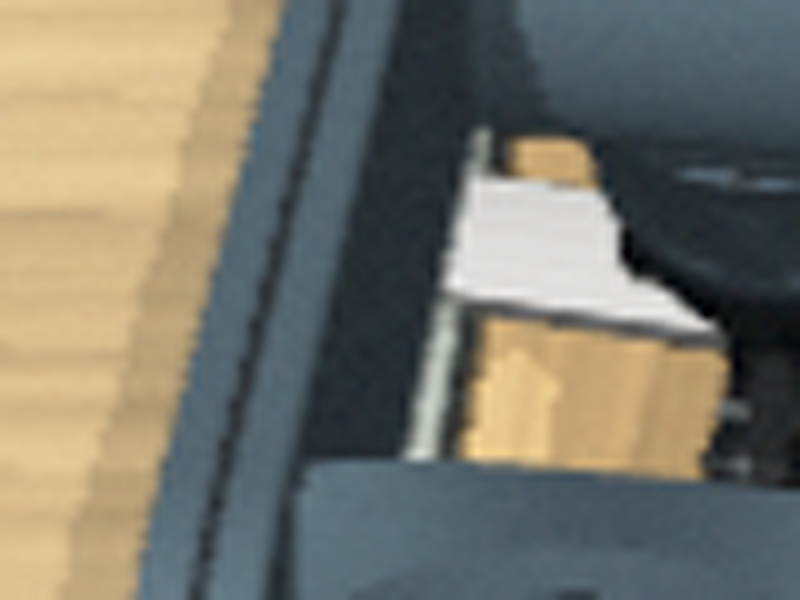

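```bash
python3 - <<'E'
from h import *
np.set_printoptions(precision=4,suppress=True)
ex=np.array([np.cos(np.radians(-10.2)),np.sin(np.radians(-10.2))])
f=lambda u,v,s,ox,oy:((u+.5)/s+ox-.5,(v+.5)/s+oy-.5)
# scene: z8 now, z6 before
for n,a,b in (("now",f(462,268,10,280,185),f(492,236,10,280,185)),("before z6",f(540,315,7.5,260,180),f(522,208,7.5,260,180))):
    p=ray("scene",[a],.044)[0,:2];l=ray("scene",[b],.046)[0,:2];print(n,p,l,"ptr-line along x",(p-l)@ex)
im=cv2.imread("pics/top0.png"); cv2.imwrite("pics/m0.png",cv2.resize(im[180:240,195:275],(800,600),interpolation=cv2.INTER_CUBIC))
im=cv2.imread("pics/t6.png"); cv2.imwrite("pics/m6.png",cv2.resize(im[180:240,195:275],(800,600),interpolation=cv2.INTER_CUBIC))
E
```

```text
now [0.5529 0.1505] [0.546  0.1641] ptr-line along x 0.009187859848648823
before z6 [0.599  0.1417] [0.5431 0.1672] ptr-line along x 0.0595280930329214
```

View pics/m0.png

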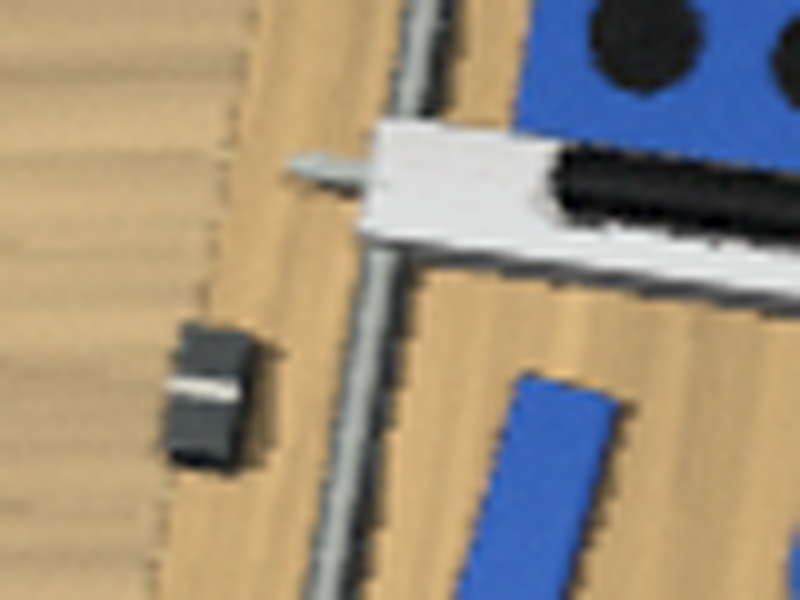

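View pics/m6.png

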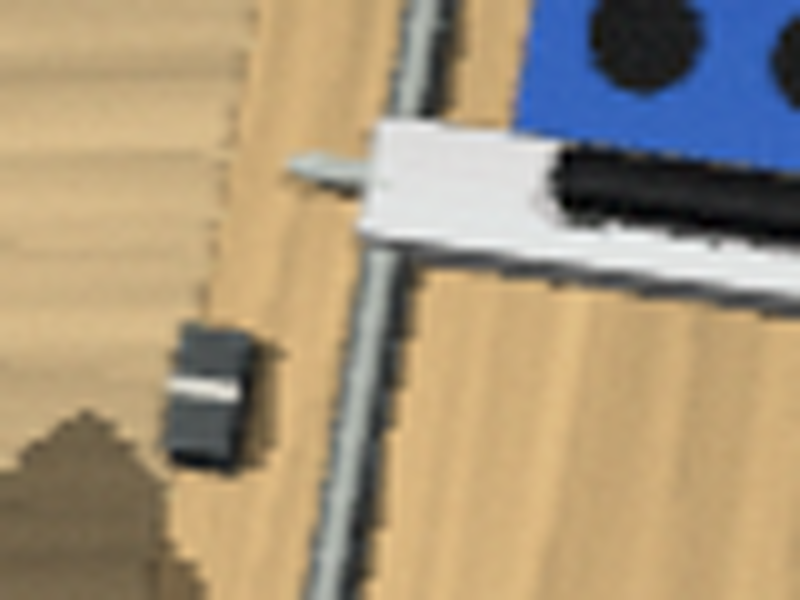

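```bash
python3 - <<'E'
from h import *
np.set_printoptions(precision=4,suppress=True)
ex=np.array([np.cos(np.radians(-10.2)),np.sin(np.radians(-10.2))]);ey=np.array([-ex[1],ex[0]])
f=lambda u,v,s,ox,oy:((u+.5)/s+ox-.5,(v+.5)/s+oy-.5)
p=ray("top",[f(290,164,10,195,180)],.044)[0,:2]
l=ray("top",[f(169,383,10,195,180),f(237,391,10,195,180)],.046)[:,:2]
print(p,l,(p-l)@ex, "angle",np.degrees(np.arctan2(*(l[1]-l[0])[::-1])))
L=l.mean(0)
print("block top corners+line in z8")
for a,b in((.015,.008),(.015,-.008),(-.015,-.008),(-.015,.008),(0,.008),(0,-.008)):
    print(a,b,(proj("scene",[*(L+a*ex+b*ey),.046])-[280,185])*10+4.5)
for d in(.049,.054): print(d,(proj("scene",[*(p-d*ex),.044])-[280,185])*10+4.5)
s=cv2.imread("pics/s6.png"); print("shut ptr z6 scale",(proj("scene",[*p,.044])-[260,180])*7.5+3.25)
E
```

```text
[0.5965 0.1436] [[0.5451 0.1715]
 [0.5427 0.1559]] [0.0555 0.0551] angle -98.56834030501501
block top corners+line in z8
0.015 0.008 [[532.9292 258.9522]]
0.015 -0.008 [[478.6613 268.3129]]
-0.015 -0.008 [[441.6457 205.973 ]]
-0.015 0.008 [[495.0658 196.946 ]]
0 0.008 [[513.8319 227.6745]]
0 -0.008 [[459.9909 236.8661]]
0.049 [[458.9358 257.201 ]]
0.054 [[452.7688 246.7487]]
shut ptr z6 scale [[540.8821 309.633 ]]
```

```bash
python3 - <<'E'
from h import *
np.set_printoptions(precision=4,suppress=True)
ex=np.array([np.cos(np.radians(-10.2)),np.sin(np.radians(-10.2))]);ey=np.array([-ex[1],ex[0]])
f=lambda u,v,s,ox,oy:((u+.5)/s+ox-.5,(v+.5)/s+oy-.5)
a=ray("top",[f(358,236,10,195,180),f(376,122,10,195,180)],.046)[:,:2]
b=ray("top",[f(447,296,10,185,195),f(470,177,10,185,195)],.046)[:,:2]
print((a-b)@ex,(a-b)@ey)
s=snapshot("scene"); 
for i in range(4): s=s.astype(float)+snapshot("scene")
s=s/5
c=s[195:225,310:350]; c=np.clip((c-c.min())*255/(c.max()-c.min())*1.3,0,255).astype(np.uint8)
cv2.imwrite("pics/z9.png",cv2.resize(c,(800,600),interpolation=cv2.INTER_CUBIC))
E
```

```text
[0.049  0.0482] [0.0058 0.0068]
```

View pics/z9.png

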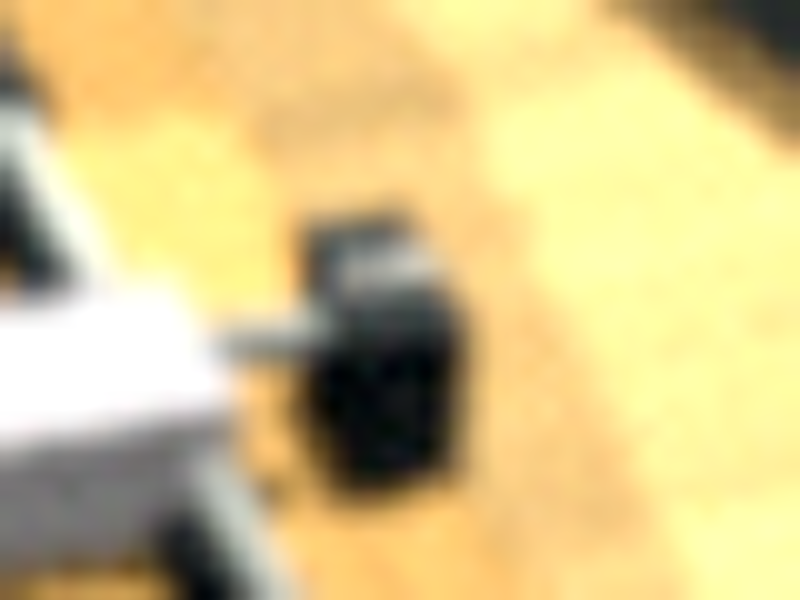

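```bash
python3 - <<'E'
from h import *
ex=np.array([np.cos(np.radians(-10.2)),np.sin(np.radians(-10.2))])
f=lambda u,v,s,ox,oy:((u+.5)/s+ox-.5,(v+.5)/s+oy-.5)
p=ray("scene",[f(325,330,20,310,195),f(260,337,20,310,195)],.044)[:,:2]
l=ray("scene",[f(345,274,20,310,195),f(430,262,20,310,195)],.046)[:,:2]
print(p@ex-(l@ex).mean(),l@ex,p@ex)
E
```

```text
[0.00867697 0.00777499] [0.50715315 0.50770439] [0.51610574 0.51520376]
```

The top view says about 6.6 mm remains and the scene view about 8 mm. I'll pull 7 mm more.

Call:
play_rows(
  commands=[
    [-1,[-0.07,0.012,0],0],
    [-1,[-0.07,0.013,0],0],
    [-1,[0,0,0],0],
    [-1,[0,0,0],0],
  ],
)

```text
time_s: 18.65
tool_pos: [0.5233, 0.0491, 0.0636]
tool_rot: [1.338, 1.118, -1.33]
force: [10.6, -1.6, 0.2]
grip_width: 0.013
```

```bash
python3 - <<'E'
from h import *
s=0
for i in range(5): s=s+snapshot("scene").astype(float)
s=s/5
c=s[195:225,310:350]; c=np.clip((c-c.min())*255/(c.max()-c.min())*1.3,0,255).astype(np.uint8)
cv2.imwrite("pics/z10.png",cv2.resize(c,(800,600),interpolation=cv2.INTER_CUBIC))
t=snapshot("top");cv2.imwrite("pics/t10.png",cv2.resize(t[195:255,185:265],(800,600),interpolation=cv2.INTER_CUBIC))
cv2.imwrite("pics/s10.png",s.astype(np.uint8)); o=get_obs();print(o["tool_pos"],o["force"],o["time_s"])
E
```

```text
[0.5233151  0.04907025 0.06353868] [10.13968727 -2.5432437  -0.86979848] 18.95
```

View pics/z10.png

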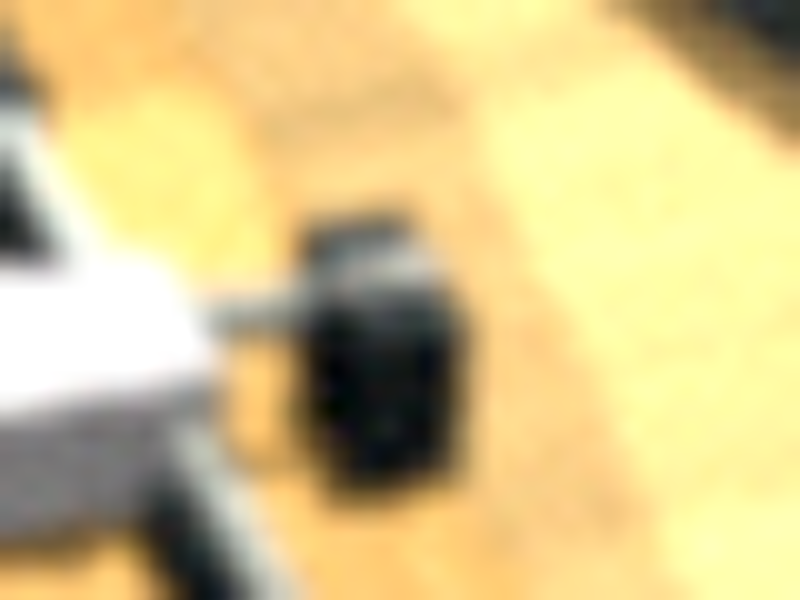

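View pics/t10.png

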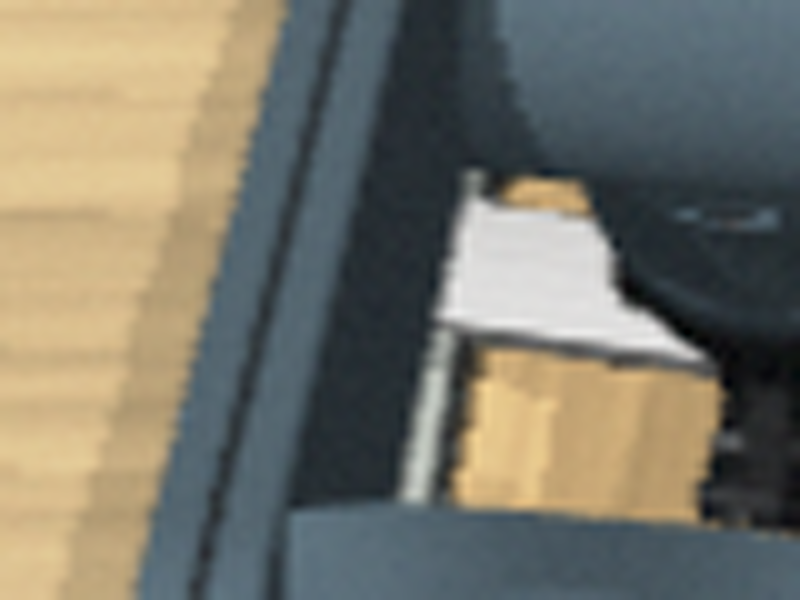

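View pics/s10.png

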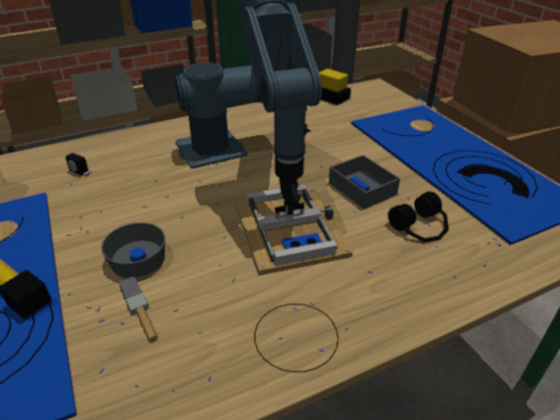

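```bash
python3 - <<'E'
from h import *
np.set_printoptions(precision=4,suppress=True)
ex=np.array([np.cos(np.radians(-10.2)),np.sin(np.radians(-10.2))])
f=lambda u,v,s,ox,oy:((u+.5)/s+ox-.5,(v+.5)/s+oy-.5)
p=ray("scene",[f(300,303,20,310,195),f(250,311,20,310,195)],.044)[:,:2]
l=ray("scene",[f(350,277,20,310,195),f(430,263,20,310,195)],.046)[:,:2]
print("scene",p@ex-(l@ex).mean(),l@ex)
a=ray("top",[f(358,236,10,195,180),f(376,122,10,195,180)],.046)[:,:2]
b=ray("top",[f(442,325,10,185,195),f(470,203,10,185,195)],.046)[:,:2]
print("top travel",(a-b)@ex,"need .0553; tcp travel",(np.array([.5783,.0393])-[.5233,.0491])@ex)
E
```

```text
scene [0.0014 0.0012] [0.508  0.5079]
top travel [0.0558 0.0542] need .0553; tcp travel 0.05586618889344026
```

Both views put the pointer within about 1.5 mm of the line. The offcuts are in their containers and the workpiece, brush and ear defenders look untouched. I'm handing in with the jaw held.

```bash
python3 - <<'E'
from plant import *
o=get_obs(); print(o["tool_pos"],o["force"],o["grip_width"],o["time_s"]); print(hand_in())
E
```

```text
[0.5233151  0.04907025 0.06353868] [10.13968727 -2.5432437  -0.86979848] 0.012402300395323538 18.95
the job is handed in; nothing more can be done
None
```

I put the plug in the round tub and the bar in the rectangular tray with the jaw still shut. Then I gripped the handle bar, pulled the jaw back to the white line, and handed in at 18.95 s while still holding it. `hand_in()` gives no verdict, so I don't know how it was judged.

- **Jaw position:** the scene view put the pointer about 1.3 mm short of the line. The top view gave 54–56 mm of travel against the 55.3 mm needed. Before the last pull the two views disagreed by about 1.5 mm on the distance left. Both are well inside the 6 mm tolerance.
- **Hold:** the wrist measured about 10 N from the spring, and the grip was closed on the bar.
- **Other objects:** in the last pictures both offcuts were in their containers. The workpiece, brush and ear defenders looked unmoved, though I judged that by eye and did not measure it.

No check failed.

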